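Slide back the manifold cover and push the marked valve shut

TASK

On the worktop is a low metal valve box whose sliding cover hides two lever valves. Push the cover away from you along the box until it is fully open, then push the lever of the marked valve, the one with the large round disc on its hub, a quarter turn round towards you to its shut stop, so that it lies along the box. Only push, gently, with the fingertips: do not pinch the lever or lift the cover off its tracks, leave the plain lever as it is and do not disturb the loose things round the box.

Things in the scene. Friction and masses are not known exactly. Their poses are not given: they have to be found in the camera images.
- manifold: fixed grey metal valve box on the worktop, 110 mm across (x -55 to 55), 277 mm long (y -187 to 90). Origin on its underside. Its yaw is -1.77 to -1.37 rad: y runs along it, away from the robot, x across it to the robot's right, z up. Side walls 60 mm high, 5 mm thick; near end wall 48 mm high, 7 mm thick. Deck y 10 to 90 mm, 48 mm high. A tall cabinet stands right of it, at world y < 0.13, x > 0.60
- cover_slide (a joint): how far the cover has slid along the box's +y (away from the robot), in m: 0 closed, 0.195 at its open stop; starts at 0 to 0.015; friction about 2 N, stays where left. Cover: flat aluminium plate 97 x 195 x 5 mm between the side walls, top 56 mm above the worktop; closed it spans the box's y -183 to 12 mm, open 12 to 207 mm (it overhangs the box's far end)
- cover_lift (a joint): how far the 0.4 kg cover is lifted out of its tracks, in m: 0 resting; it is held down by its weight only
- cover_lip (a point): middle of the upright pushing face (to the box's -y, to the robot) of the cover's lip; height 68 mm, on the box's centre line, 15 mm from the cover's near end; axes as the box's. The lip, 70 mm wide across the box and 5 mm thick, stands on the plate, its top 79 mm above the worktop, braced by a slope on its +y side
- valve_marked: brass base of the marked valve in the open bay (box y -180 to 10 mm, x -50 to 50 mm, floor at z 12 mm); axes as the box's. It stands at box x 25 mm and y -118 or -40 mm; the plain valve has the other place
- lever_marked (a joint): angle in rad of the marked lever about its upright pivot: 0 open, pointing to the box's -x (left); grows anticlockwise seen from above to 1.571 at the shut stop, pointing to the box's -y (to the robot). Starts at 0.05 to 0.2, stays where left, takes about 0.1 N m (2.6 N at 38 mm). On its hub it has a round disc 36 mm across, 4 mm thick, top at 46 mm
- marked_pivot (a point): on the pivot axis of the marked lever, 35 mm above the worktop (mid height of the lever)
- marked_end (a point): outer end of the marked lever, on its centre line 52 mm from the pivot, 35 mm above the worktop. The lever is a dark steel bar 14 mm wide and 14 mm high, underside 28 mm and top 42 mm above the worktop
- lever_plain (a joint): angle of the plain lever, same shape, pivot and sense as the marked one but without the disc, its hub bare but for a 10 mm nut; also starts at 0.05 to 0.2 (open) and is to be left alone
- plain_end (a point): outer end of the plain lever, on its centre line 52 mm from its pivot, 35 mm above the worktop
- beaker: clear plastic beaker, 52 mm wide, 70 mm high, origin under its centre; on the worktop right of the box; bystander
- jar_fittings: small jar with a black screw cap, 42 mm wide, 57 mm high, origin under its centre; stands 30 mm or more from the box's right-hand side, beside the valve bay; bystander
- jar_std: small jar with a white screw cap, 34 mm wide, 64 mm high, origin under its centre; on the worktop well right of the box; bystander
- tape_roll: roll of label tape lying flat, 64 mm wide, 18 mm high, origin under its centre; at the right of the worktop; bystander
- screwdriver: screwdriver with a red handle, 186 mm long, lying at the right of the worktop; bystander

How it is judged:
By the outcome, as a careful person would: the job done as asked, in the order asked, and still so for the second after the job is handed in, with the robot touching nothing.
It also fails if it takes over 40 s, if anything falls off the work surface, if the arm or the gripper's body presses on something with over 40 N, if the wrist force passes 120 N, or if a joint passes its speed limit or range.

ROBOT

A 6-joint arm with a two-finger parallel gripper is mounted at the origin on a cart in front of the work surface, level with it; the furniture and walls round the work are solid. World frame = base frame: x ahead of the robot, y to its left, z up, the work surface at z = 0. Lengths are in mm, angles in rad, forces in N, time in s.
With the tool pointing down it reaches from about 425 to 925 mm from the base axis. Payload 12.5 kg.
Tool frame: the origin (TCP) lies at the very end of the fingers, on their centre line; the grasp point (between the pads) lies 19 mm behind it; y points along the fingers, z is the direction in which the jaws open and shut, and the axes are right-handed (so a half turn about y gives the same grasp; the last joint's range is limited). The gripper opens to 85 mm and grips with 20 to 120 N. Pads are 22 mm wide; open, the fingers measure 114 mm over their backs; the gripper's body (76 mm by 85 mm) begins 54 mm behind the grasp point. The pads swing forward as they close: fully open they stand 13 mm farther back than shut.
Start: joints at [-1.44, 0.491, 1.559, -0, 1.092, -0.106], TCP at [146.643, -607.57, 231.327] pointing down, gripper open.
Joint ranges: [-3.1, 3.1], [-0.84, 2.19], [0.05, 2.79], [-1.13, 4.28], [0.06, 2.93], [-2.69, 2.69]. Speed limits (rad/s): [2.22, 2.22, 2.79, 3.14, 3.14, 3.14].

INTERFACE

Orientations are given as a unit quaternion [w, x, y, z].
In Python, from station import state, capture, camera_info, finish_job gives the robot as it stands. The module is installed in compiled form; this text tells all that it offers.
- The arm moves only by the tool drive_tool, never from a script. Its argument "targets" is a list of rows, each an object with "travel": the shift along the world's x, y, z in m, a list of three; "angular": the turn, a rotation vector about the world's x, y, z in degrees, a list of three. In form: [{"travel": [tx, ty, tz], "angular": [ax, ay, az]}, ...]. A call has exactly 8 rows; each row is the pose to reach, as a shift and turn from the pose measured when the call began; what a row does not reach only later rows make up. A row lasts 1/8 s, in which the tool goes at most 62.5 mm and 10.7 degrees, less where a joint would pass 70% of its speed; a pose out of reach is approached as far as the arm can. A call with a gripper value outside its range is refused whole. "fingers" is the closure, from 0 (fully open) to 1 (shut), set as the call begins (left out, the last holds). The fingers move at their own pace and stop on an object; "newtons" is the grip in N (left out, the last holds). Time passes only in rows, so rows that repeat a pose let the fingers close, or fill a call up. It gives the time, the measured TCP pose, the force and the opening at its end, in the units of the state.
- state(): the state, without advancing time (a new reading comes with each control period).
- capture(name): name is "side" or "top"; returns (picture, depth): 480x640x3 uint8, red, green, blue; 480x640 float32, mm along the optical axis (not along the pixel's ray), 0 where there is no reading.
- camera_info(name): a dict with "fx", "fy", "cx", "cy" (pixels), "R" (3x3) and "t" (3): a world point X has camera coordinates R X + t. Camera axes: x right, y down, z forward; pixel columns grow to the right and rows downward; lengths in mm; the calibration is good to about 2 mm. A picture is of the moment at which its call begins. camera_info takes no time and is no camera call.
- finish_job(): hands the job in, once; it reports no verdict.
The state is a dict: "time": time; "joints": joint angles; "dq": joint speeds; "joint_efforts": joint torques, N m; "tool_pos": TCP position; "orientation": TCP orientation; "force": force on the tool from outside, world axes, zero at the start; "moment": the same for the moment, N m; "gripper_width": finger opening in mm.
Only numpy, scipy, OpenCV 4.12 (cv2) and the standard library are available. Lean on these libraries where they do the work, as an engineer would, in place of code of your own. Each camera call takes 0.05 s, during which the arm holds its last target.

## Working session

There is one attempt and no reset: what is moved stays moved. The work goes in short steps, Python scripts to look and compute and a tool call to move; the robot and the scene stay as the last step left them, time stands still between calls to the robot, and variables do not carry over. Pictures are saved under pics/ and viewed, and the job is handed in when it is done.

Besides the shell and the picture viewer there is one more tool, called after "Emit:" as name(argument=value, ...), one argument or row to a line, values as JSON. drive_tool: Moves the arm, as the interface text tells. Its arguments: {"type":"object","properties":{"targets":{"type":"array"},"fingers":{"type":"number"},"newtons":{"type":"number"}},"required":["targets"]}

```bash
mkdir -p pics
python3 - <<'E'
from station import *
import cv2,numpy as np
for n in("top","side"):
    p,d=capture(n); cv2.imwrite(f"pics/{n}0.png",p[:,:,::-1]); np.save(f"{n}0.npy",d)
    print(n,camera_info(n))
print(state())
E
```

```text
top {'fx': 591.4282248809416, 'fy': 591.4282248809416, 'cx': 318.00740241609077, 'cy': 249.37330237757607, 'R': array([[-0.02124086, -0.99975797, -0.00573029],
       [-0.99217479,  0.02178441, -0.12294155],
       [ 0.12303662,  0.00307407, -0.99239737]]), 't': array([-115.66676064,  562.55512103, 1787.07277267])}
side {'fx': 455.8096625041215, 'fy': 455.8096625041215, 'cx': 316.82873594102625, 'cy': 238.25673532784924, 'R': array([[-0.86929253, -0.49428813, -0.00312083],
       [-0.31427338,  0.55755616, -0.76835108],
       [ 0.38152685, -0.66694106, -0.640021  ]]), 't': array([425.40346397, 297.89417727, 904.81751572])}
{'time': 0.1, 'joints': array([-1.43961618e+00,  4.91497371e-01,  1.55941829e+00, -2.25926688e-05,
        1.09168572e+00, -1.05563876e-01]), 'dq': array([-8.86965051e-04, -1.94728338e-03, -4.61429231e-05, -3.43928751e-03,
       -9.48994644e-04, -6.73702613e-04]), 'joint_efforts': array([ 3.97830707e-03, -6.19444942e+01, -2.62026125e+01, -1.04170645e-04,
        2.85553695e-03,  4.55553743e-05]), 'tool_pos': array([ 146.59816734, -607.34836391,  230.77710186]), 'orientation': array([ 0.08349832, -0.08352162,  0.70251459, -0.70180155]), 'force': array([-4.44020508e-01,  3.86070298e-04, -3.46786401e-02]), 'moment': array([-0.00579736,  0.05426564,  0.00543439]), 'gripper_width': 85.09217685041573}
```

View pics/top0.png

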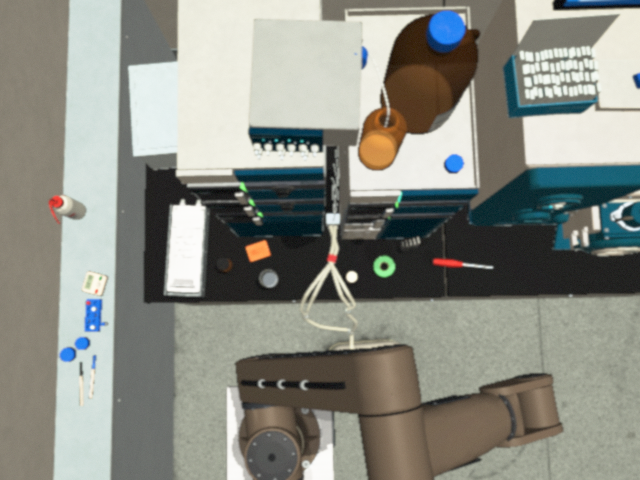

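View pics/side0.png

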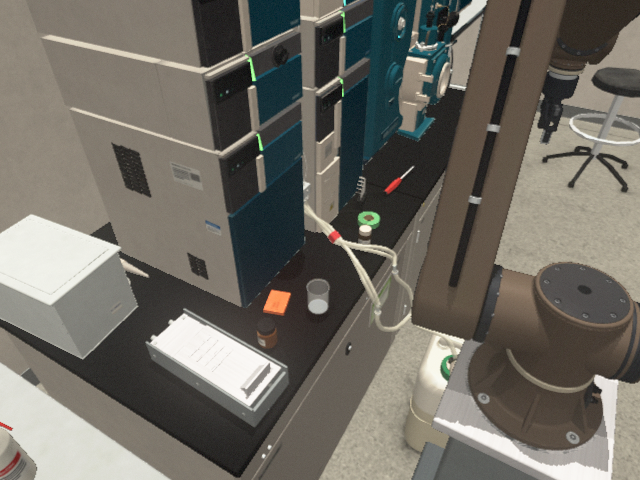

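The box shows in the top view at cols 165–207, rows 203–297, with its lip near row 290. In the side view it is at about (150–288, 315–420). I'll enlarge both.

```bash
cat > h.py <<'E'
from station import *
import cv2,numpy as np
def proj(n,X):
    c=camera_info(n); P=np.atleast_2d(X)@np.array(c["R"]).T+c["t"]
    return np.c_[P[:,0]/P[:,2]*c["fx"]+c["cx"],P[:,1]/P[:,2]*c["fy"]+c["cy"]]
def atz(n,u,v,z):
    c=camera_info(n);R=np.array(c["R"]);o=-R.T@c["t"]
    r=R.T@np.array([(u-c["cx"])/c["fx"],(v-c["cy"])/c["fy"],1]);return o+r*(z-o[2])/r[2]
def cloud(n,d):
    c=camera_info(n);R=np.array(c["R"]);v,u=np.mgrid[:480,:640]
    P=np.stack([(u-c["cx"])/c["fx"]*d,(v-c["cy"])/c["fy"]*d,d],-1)
    return (P-c["t"])@R
def crop(n,src,x0,y0,x1,y1,k,out):
    p=cv2.imread(src)[y0:y1,x0:x1]; cv2.imwrite(out,cv2.resize(p,None,fx=k,fy=k,interpolation=cv2.INTER_CUBIC))
E
python3 - <<'E'
from h import *
crop("top","pics/top0.png",150,190,290,310,5,"pics/t0c.png")
crop("side","pics/side0.png",140,290,340,430,4,"pics/s0c.png")
E
```

```text
(no output)
```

View pics/t0c.png

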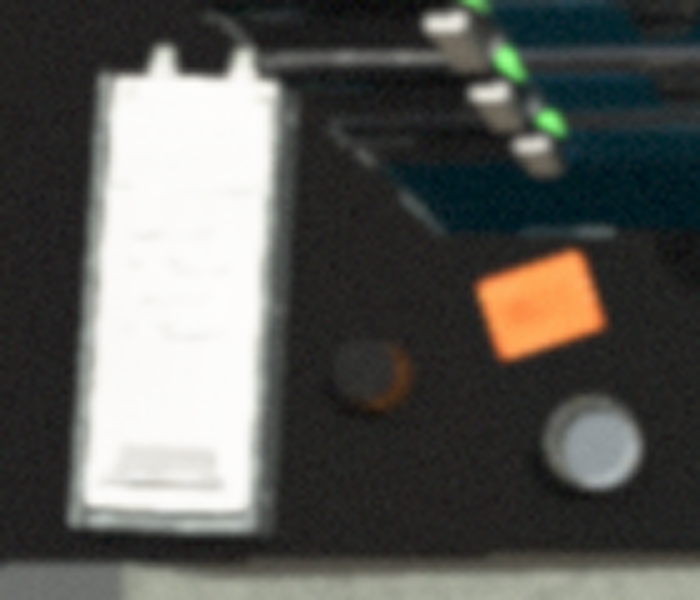

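View pics/s0c.png

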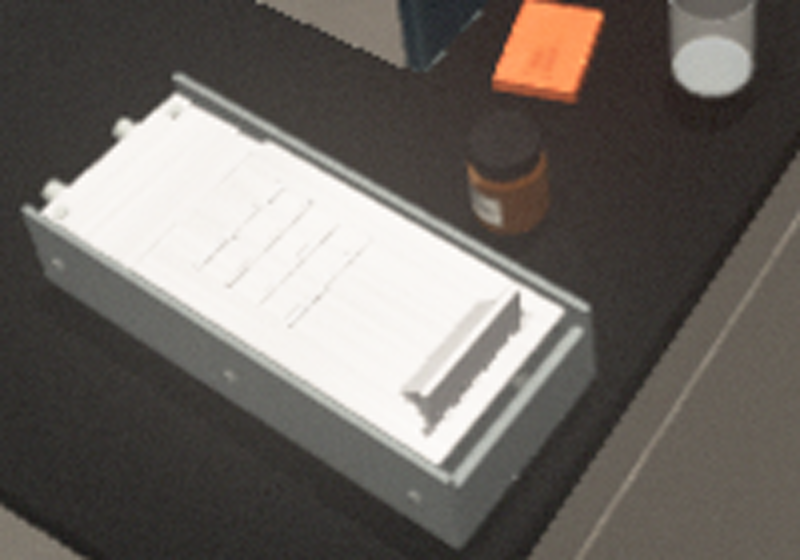

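Side view: wall-top corners are near-right ≈(287,366), far-right ≈(185,309), far-left ≈(146,342) and near-left ≈(254,410). Next I'll fit the box pose from these and check it against both views.

```bash
cat >> h.py <<'E'
def b2w(p,pose):
    x,y,th=pose;c,s=np.cos(th),np.sin(th);p=np.atleast_2d(np.array(p,float))
    return np.c_[x+c*p[:,0]-s*p[:,1],y+s*p[:,0]+c*p[:,1],p[:,2]]
E
python3 - <<'E'
from h import *
from scipy.optimize import least_squares
s={(55,-187,60):(287.4,366.5),(55,90,60):(184.5,308.8),(-55,90,60):(146.2,342.3),(-55,-187,60):(253.5,410.5)}
t={(-55,90,60):(170.6,204.8),(-55,-187,60):(163.4,295.8),(55,-187,60):(204.3,296.8)}
for k,v in s.items(): print(k,atz("side",*v,60).round(1))
for k,v in t.items(): print(k,atz("top",*v,60).round(1))
def f(q,only=None):
    r=[]
    for n,m in(("side",s),("top",t)):
        if only in(None,n):
            r.append((proj(n,b2w(list(m),q))-np.array(list(m.values()))).ravel())
    return np.concatenate(r)
for o in(None,"side","top"):
    q=least_squares(f,[600,300,-1.57],args=(o,),x_scale=[10,10,.1]).x;print(o,q.round(4),f(q).round(1))
C=cloud("side",np.load("side0.npy"))
# heights around the plate
print(C[330,200],C[350,240],C[370,287])
q=least_squares(f,[600,300,-1.57],x_scale=[10,10,.1]).x
for n,rect,k in(("side",(140,290,340,430),4),("top",(150,190,290,310),5)):
    im=cv2.imread(f"pics/{n}0c.png") if 0 else cv2.imread({"side":"pics/s0c.png","top":"pics/t0c.png"}[n])
    for c,col in(([(-55,-187,60),(-55,90,60),(55,90,60),(55,-187,60)],(0,0,255)),([(-55,-187,0),(-55,90,0),(55,90,0),(55,-187,0)],(0,255,0)),([(-35,-168,79),(35,-168,79),(35,-168,57),(-35,-168,57)],(255,0,255))):
        uv=(proj(n,b2w(c,q))-rect[:2]+.5)*k
        cv2.polylines(im,[uv.round().astype(int)],True,col,1)
    cv2.imwrite(f"pics/{n}_fit.png",im)
E
```

```text
(55, -187, 60) [423.9 229.1  60. ]
(55, 90, 60) [696.7 215.5  60. ]
(-55, 90, 60) [702.8 321.3  60. ]
(-55, -187, 60) [427.3 335.3  60. ]
(-55, 90, 60) [704.5 321.5  60. ]
(-55, -187, 60) [426.1 340.6  60. ]
(55, -187, 60) [420.5 217.3  60. ]
None [611.3365 272.0181  -1.6189] [ 1.7 -0.7  0.2 -1.2 -0.9  0.3 -0.2  0.3 -0.4  0.2  1.5 -0.4 -2.9 -0.4]
side [611.4603 272.4424  -1.6208] [ 1.5 -0.4  0.1 -1.1 -1.1  0.3 -0.5  0.6 -0.4  0.1  1.3 -0.5 -3.2 -0.4]
top [610.7131 270.5088  -1.6164] [ 2.5 -1.4  0.8 -1.5 -0.2 -0.   0.8 -0.4  0.1  0.4  2.2 -0.1 -2.2 -0.3]
[638.92704358 235.71839933  45.31959339] [528.36156474 241.18236262  56.44447454] [425.39584185 229.21429367  47.58254607]
```

```bash
sleep 0
```

```text
(no output)
```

View pics/side_fit.png

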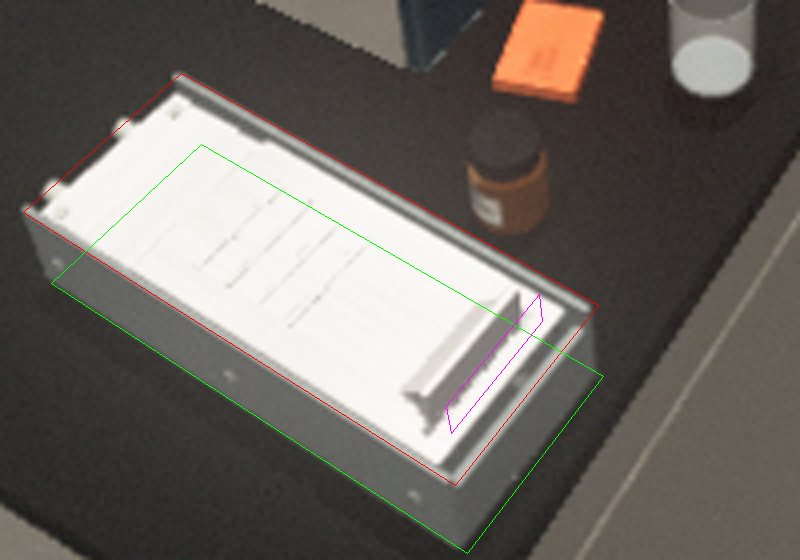

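View pics/top_fit.png

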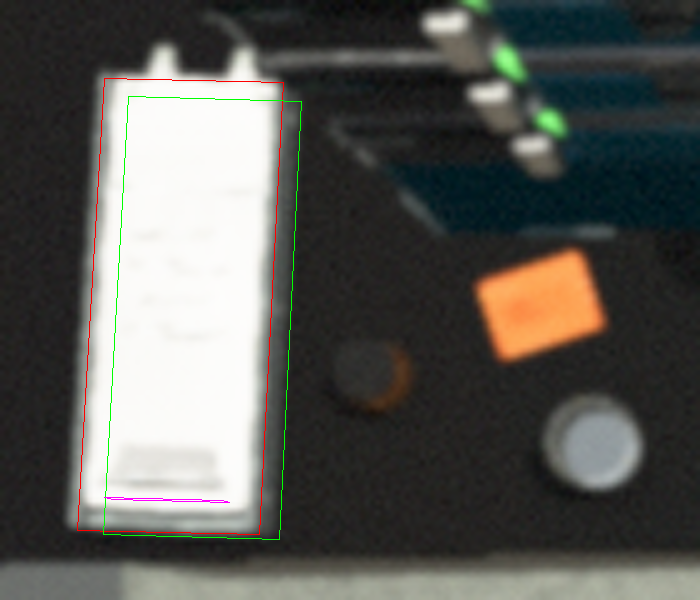

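Run:
```python
from h import *
g=lambda x,y:(150+x/5-.5,190+y/5-.5)
for a in((108,80),(278,85),(83,508),(250,510),(105,483),(225,486)): print("top z56",atz("top",*g(*a),56).round(1))
for a in((118,450),(214,453)): print("top z79",atz("top",*g(*a),79).round(1))
g=lambda x,y:(140+x/4-.5,290+y/4-.5)
for a,z in(((430,432),56),((522,325),56),((425,402),79),((520,292),79),((437,462),56),((567,310),56)): print("side",z,atz("side",*g(*a),z).round(1))
crop("s","pics/side0.png",225,345,305,425,8,"pics/s0d.png")
```

```text
top z56 [703.1 321.   56. ]
top z56 [697.6 216.3  56. ]
top z56 [440.3 333.7  56. ]
top z56 [436.9 232.7  56. ]
top z56 [455.2 320.5  56. ]
top z56 [451.8 247.8  56. ]
top z79 [473.2 307.   79. ]
top z79 [470.1 249.6  79. ]
side 56 [454.1 318.7  56. ]
side 56 [449.4 251.3  56. ]
side 79 [454.7 317.9  79. ]
side 79 [450.3 248.9  79. ]
side 56 [442.6 329.2  56. ]
side 56 [435.3 233.6  56. ]
```

View pics/s0d.png

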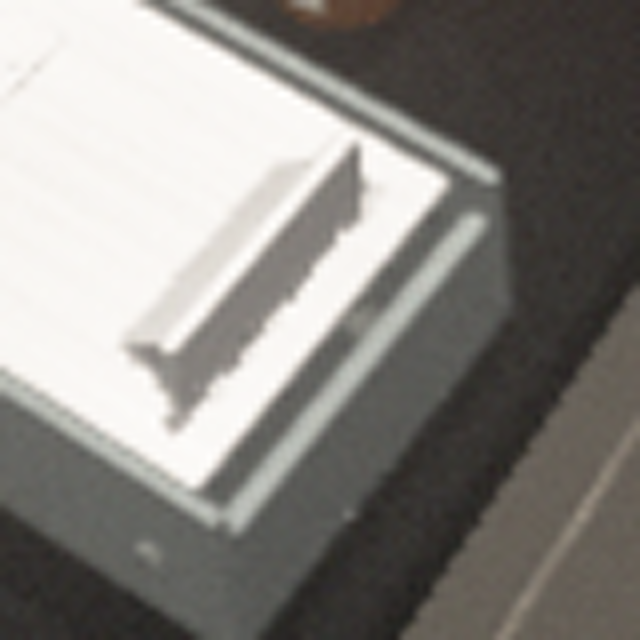

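The lip face shows in the side crop from about (165–180, 350–430) to (355, 150–215), centred near world (452, 284). That puts the slide at about 9 mm, and the box pose at about (611, 273.5, −1.628). Next: the tool axes and any tall obstacles on the route.

Run:
```python
from h import *
from scipy.spatial.transform import Rotation as Ro
s=state();w,x,y,z=s["orientation"];R=Ro.from_quat([x,y,z,w]).as_matrix();print(R.round(3))
for n in("side","top"):
    C=cloud(n,np.load(f"{n}0.npy"));d=np.load(f"{n}0.npy")
    r=np.hypot(C[...,0],C[...,1])
    print(n)
    for a in range(-90,50,10):
        az=np.degrees(np.arctan2(C[...,1],C[...,0]))
        row=[]
        for r0 in range(350,800,50):
            m=(d>0)&(az>=a)&(az<a+10)&(r>=r0)&(r<r0+50)&(C[...,2]<1200)
            row.append(int(np.percentile(C[...,2][m],99)) if m.sum()>3 else None)
        print(a,row)
```

```text
[[-0.972 -0.     0.235]
 [-0.235  0.001 -0.972]
 [-0.    -1.    -0.001]]
side
-90 [612, 594, 536, 507, 479, 450, None, None, None]
-80 [607, 571, 536, 518, 469, 451, 330, None, None]
-70 [621, 602, 559, 532, None, -747, -744, -741, -752]
-60 [-304, -348, -744, -743, -744, -9, 0, 1, 2]
-50 [-226, -744, -743, -1, 1, 1, 2, 20, 18]
-40 [-148, 0, 10, 1, 18, 19, 553, 555, 545]
-30 [-145, 19, 36, 65, 2, 588, 578, 557, None]
-20 [17, 50, 65, 61, 79, 604, 592, 516, None]
-10 [12, 1, 67, 1, 543, 624, None, None, None]
0 [-745, 1, 68, 10, 636, 645, 555, 643, 640]
10 [None, 0, 2, 57, 57, 655, 650, 647, 31]
20 [None, 1, 56, 78, 60, 60, 60, 59, 59]
30 [None, None, 46, 77, 74, 59, 49, 2, 49]
40 [None, None, None, 1, 2, 2, 50, 51, 51]
top
-90 [709, 671, 635, 590, 571, 547, 523, -731, -732]
-80 [727, 689, 653, 617, 578, 552, 528, -731, -731]
-70 [744, 689, 652, 602, 573, -730, -730, -733, -727]
-60 [772, -346, -355, -731, -733, 2, 8, 8, 16]
-50 [779, 759, -732, 5, 10, 9, 11, 25, 22]
-40 [776, 3, 16, 10, 25, 27, 635, 639, 639]
-30 [-139, 18, 43, 71, 11, 638, 764, 831, 826]
-20 [23, 57, 70, 64, 84, 826, 880, 879, 880]
-10 [-733, 10, 70, 11, 694, 831, 881, 880, 880]
0 [-730, 55, 75, 15, 647, 774, 775, 775, 775]
10 [-734, 8, 10, 64, 63, 774, 774, 773, 40]
20 [-733, 6, 61, 80, 67, 68, 67, 65, 60]
30 [-734, -730, 51, 81, 75, 67, 11, 9, 56]
40 [-726, -733, -731, 4, 10, 44, 68, 73, 66]
```

Run:
```python
import numpy as np
p0=np.array([146.6,-607.3])
for i in range(1,9):
    a=np.radians(-76.4+6*i);r=625-18*i;print(((r*np.array([np.cos(a),np.sin(a)])-p0)/1000).round(3))
print()
q=r*np.array([np.cos(a),np.sin(a)])
for i in range(1,9):
    b=a+np.radians(7*i);print(((r*np.array([np.cos(b),np.sin(b)])-q)/1000).round(3))
```

```text
[0.057 0.035]
[0.108 0.076]
[0.153 0.121]
[0.191 0.169]
[0.222 0.22 ]
[0.247 0.272]
[0.265 0.325]
[0.277 0.379]

[0.025 0.053]
[0.043 0.109]
[0.054 0.167]
[0.058 0.225]
[0.055 0.284]
[0.044 0.342]
[0.027 0.398]
[0.003 0.452]
```

Emit:
drive_tool(
  targets=[
    {"travel":[0.057,0.035,0.02],"angular":[0,0,0]},
    {"travel":[0.108,0.076,0.03],"angular":[0,0,0]},
    {"travel":[0.153,0.121,0.03],"angular":[0,0,0]},
    {"travel":[0.191,0.169,0.03],"angular":[0,0,0]},
    {"travel":[0.222,0.22,0.03],"angular":[0,0,0]},
    {"travel":[0.247,0.272,0.03],"angular":[0,0,0]},
    {"travel":[0.265,0.325,0.03],"angular":[0,0,0]},
    {"travel":[0.277,0.379,0.03],"angular":[0,0,0]},
  ],
  fingers=1,
  newtons=30,
)

```text
time: 1.1
tool_pos: [424.1, -226.4, 260.6]
orientation: [0.084, -0.084, 0.703, -0.702]
force: [1.3, 0.4, 0.5]
gripper_width: -0.2
```

Emit:
drive_tool(
  targets=[
    {"travel":[0.025,0.053,0],"angular":[0,0,-2]},
    {"travel":[0.043,0.109,0],"angular":[0,0,-4]},
    {"travel":[0.054,0.167,0],"angular":[0,0,-6]},
    {"travel":[0.058,0.225,0],"angular":[0,0,-8]},
    {"travel":[0.055,0.284,0],"angular":[0,0,-10]},
    {"travel":[0.044,0.342,-0.02],"angular":[0,0,-12]},
    {"travel":[0.027,0.398,-0.05],"angular":[0,0,-14.5]},
    {"travel":[0.003,0.452,-0.08],"angular":[0,0,-16.9]},
  ],
)

```text
time: 2.1
tool_pos: [428.9, 221.6, 182.9]
orientation: [-0.021, 0.021, 0.707, -0.706]
force: [1.0, 0.6, 0.2]
gripper_width: -0.1
```

```bash
python3 -c "
from station import *
s=state();print(s['tool_pos'],s['joints'],s['force'],s['time'])"
```

```text
[428.91550232 221.61502627 182.90120882] [3.39337082e-01 3.54221881e-01 1.95660459e+00 1.63503835e-03
 8.29799898e-01 1.96821942e+00] [1.00308409 0.58742861 0.23467301] 2.1
```

Emit:
drive_tool(
  targets=[
    {"travel":[-0.004,0.03,-0.015],"angular":[0,0,0]},
    {"travel":[-0.008,0.055,-0.04],"angular":[0,0,0]},
    {"travel":[-0.013,0.063,-0.065],"angular":[0,0,0]},
    {"travel":[-0.013,0.063,-0.088],"angular":[0,0,0]},
    {"travel":[-0.013,0.063,-0.088],"angular":[0,0,0]},
    {"travel":[-0.013,0.063,-0.088],"angular":[0,0,0]},
    {"travel":[-0.013,0.063,-0.088],"angular":[0,0,0]},
    {"travel":[-0.013,0.063,-0.088],"angular":[0,0,0]},
  ],
)

```text
time: 3.1
tool_pos: [416.2, 284.6, 95.6]
orientation: [-0.02, 0.022, 0.707, -0.706]
force: [0.2, 0.2, 0.7]
gripper_width: -0.3
```

Run:
```python
from h import *
p,d=capture("side");cv2.imwrite("pics/s1.png",p[:,:,::-1]);np.save("s1.npy",d)
s=state();print(s["tool_pos"],s["force"],s["moment"],s["time"]);T=s["tool_pos"]
print(proj("side",[T,T+[0,0,20]]))
crop("s","pics/s1.png",205,305,325,425,6,"pics/s1c.png")
```

```text
[416.10080566 284.60138411  95.43318099] [-1.21816327  0.03613374  1.00162518] [0.0119767  0.00724394 0.01450811] 3.15
[[273.48294828 379.86574829]
 [272.75372019 373.37504011]]
```

View pics/s1c.png

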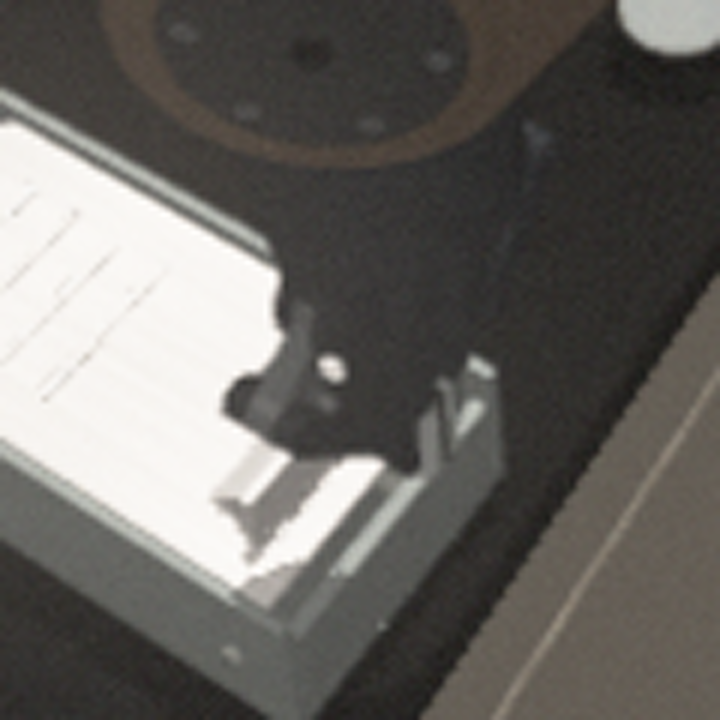

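Run:
```python
from h import *
d=np.load("s1.npy");C=cloud("side",d)
T=np.array([416.1,284.6,95.4]);th=-1.628
L=(C-T);ex=np.array([np.cos(th),np.sin(th)]);ey=np.array([-np.sin(th),np.cos(th)])
bx=L[...,:2]@ex;by=L[...,:2]@ey;z=L[...,2]
m=(np.abs(bx)<90)&(np.abs(by)<70)&(z>-20)&(z<200)&(d>0)
for lo in range(-20,140,10):
    k=m&(z>=lo)&(z<lo+10)&((z>-8)|(np.abs(bx)<20))
    if k.sum()>2: print(lo,k.sum(),"x",np.percentile(bx[k],[1,50,99]).round(0),"y",np.percentile(by[k],[1,50,99]).round(0))
```

```text
-20 8 x [-19. -16.  14.] y [38. 41. 43.]
0 21 x [-12.  -4.  12.] y [-12. -11.  -6.]
10 46 x [-13.  -6.  14.] y [-12.  -8.   3.]
20 38 x [-13.  -6.  10.] y [-12. -10.  -4.]
30 26 x [-13.  -2.   7.] y [-12. -11.  -7.]
40 64 x [-27.  -2.  31.] y [-14. -12.  11.]
50 132 x [-36. -16.  36.] y [-14. -11.   9.]
60 115 x [-45.   4.  48.] y [-18. -12.  -6.]
70 117 x [-53.   5.  53.] y [-18. -13.  -8.]
80 165 x [-61. -23.  59.] y [-18. -12.  11.]
90 217 x [-61. -48.  59.] y [-21.  -5.  11.]
100 133 x [-46. -34.  -9.] y [-20. -11.   6.]
110 80 x [-41. -36. -22.] y [-12.  -7.   9.]
120 47 x [-37. -36.  -1.] y [-37.  -5.   8.]
130 180 x [-37. -28.  19.] y [-38. -24.  19.]
```

Emit:
drive_tool(
  targets=[
    {"travel":[0,0,-0.018],"angular":[0,0,0]},
    {"travel":[0,0,-0.031],"angular":[0,0,0]},
    {"travel":[0.004,0,-0.031],"angular":[0,0,0]},
    {"travel":[0.011,-0.001,-0.031],"angular":[0,0,0]},
    {"travel":[0.018,-0.001,-0.031],"angular":[0,0,0]},
    {"travel":[0.025,-0.001,-0.031],"angular":[0,0,0]},
    {"travel":[0.032,-0.002,-0.031],"angular":[0,0,0]},
    {"travel":[0.039,-0.002,-0.031],"angular":[0,0,0]},
  ],
)

```text
time: 4.15
tool_pos: [455.3, 282.4, 64.4]
orientation: [-0.021, 0.021, 0.707, -0.706]
force: [-1.5, -0.8, 0.7]
gripper_width: -0.2
```

Run:
```python
from h import *
p,d=capture("side");cv2.imwrite("pics/s2.png",p[:,:,::-1]);np.save("s2.npy",d)
s=state();print(s["tool_pos"],s["force"],s["moment"],s["time"])
crop("s","pics/s2.png",185,285,325,425,5,"pics/s2c.png")
```

```text
[456.20118433 282.52459901  64.47092765] [-0.09593427 -1.07896082 -0.40528382] [-0.03884214  0.04643429 -0.00576348] 4.2
```

View pics/s2c.png

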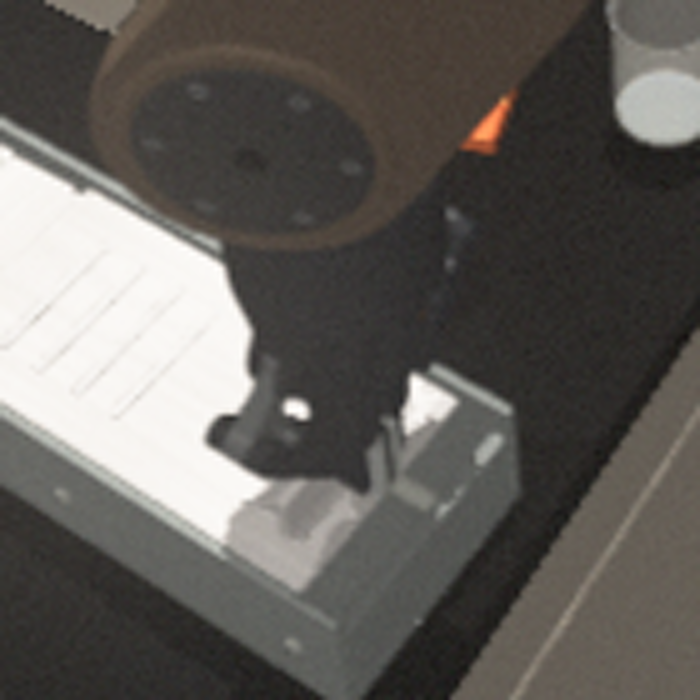

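The cover is moving with the fingertips against the lip. I'll carry on along the box.

Emit:
drive_tool(
  targets=[
    {"travel":[0.008,0,0],"angular":[0,0,0]},
    {"travel":[0.017,-0.001,0],"angular":[0,0,0]},
    {"travel":[0.026,-0.0015,0],"angular":[0,0,0]},
    {"travel":[0.035,-0.002,0],"angular":[0,0,0]},
    {"travel":[0.044,-0.0025,0],"angular":[0,0,0]},
    {"travel":[0.053,-0.003,0],"angular":[0,0,0]},
    {"travel":[0.062,-0.0035,0],"angular":[0,0,0]},
    {"travel":[0.07,-0.004,0],"angular":[0,0,0]},
  ],
)

```text
time: 5.2
tool_pos: [526.8, 278.5, 64.4]
orientation: [-0.021, 0.022, 0.707, -0.706]
force: [-1.4, 1.3, 0.5]
gripper_width: -0.1
```

Emit:
drive_tool(
  targets=[
    {"travel":[0.008,0,0],"angular":[0,0,0]},
    {"travel":[0.017,-0.001,0],"angular":[0,0,0]},
    {"travel":[0.026,-0.0015,0],"angular":[0,0,0]},
    {"travel":[0.035,-0.002,0],"angular":[0,0,0]},
    {"travel":[0.044,-0.0025,0],"angular":[0,0,0]},
    {"travel":[0.053,-0.003,0],"angular":[0,0,0]},
    {"travel":[0.062,-0.0035,0],"angular":[0,0,0]},
    {"travel":[0.07,-0.004,0],"angular":[0,0,0]},
  ],
)

```text
time: 6.2
tool_pos: [597.4, 274.5, 64.4]
orientation: [-0.02, 0.022, 0.708, -0.706]
force: [-3.0, 0.9, 0.0]
gripper_width: -0.0
```

Run:
```python
from h import *
p,d=capture("side");cv2.imwrite("pics/s3.png",p[:,:,::-1]);np.save("s3.npy",d)
s=state();print(s["tool_pos"],s["force"],s["moment"],s["time"])
crop("s","pics/s3.png",125,265,305,425,4,"pics/s3c.png")
```

```text
[598.37351203 274.35663091  64.50794373] [ 0.05192389  0.17576015 -0.70683472] [-0.0029451   0.01714023 -0.0180566 ] 6.25
```

View pics/s3c.png

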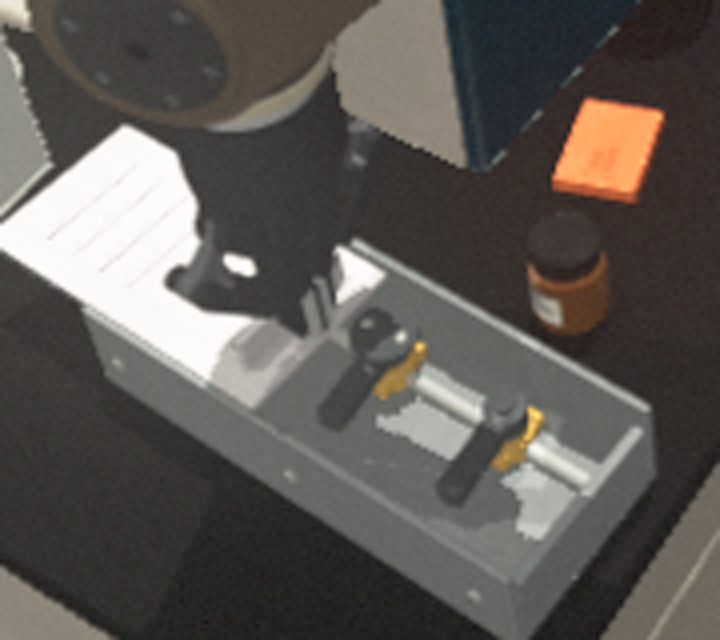

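The marked valve, with the disc at crop (382,335), is the far one (y −40). The plain valve is nearer at (505,410). The cover has about 28 mm left to go, so I'll slow down.

Emit:
drive_tool(
  targets=[
    {"travel":[0.005,0,0],"angular":[0,0,0]},
    {"travel":[0.01,-0.0005,0],"angular":[0,0,0]},
    {"travel":[0.015,-0.001,0],"angular":[0,0,0]},
    {"travel":[0.019,-0.001,0],"angular":[0,0,0]},
    {"travel":[0.022,-0.001,0],"angular":[0,0,0]},
    {"travel":[0.024,-0.0015,0],"angular":[0,0,0]},
    {"travel":[0.026,-0.0015,0],"angular":[0,0,0]},
    {"travel":[0.027,-0.0015,0],"angular":[0,0,0]},
  ],
)

```text
time: 7.25
tool_pos: [625.4, 272.8, 64.5]
orientation: [-0.02, 0.022, 0.708, -0.706]
force: [-2.1, 0.7, 0.4]
gripper_width: 0.2
```

Emit:
drive_tool(
  targets=[
    {"travel":[0.001,0,0],"angular":[0,0,0]},
    {"travel":[0.002,0,0],"angular":[0,0,0]},
    {"travel":[0.003,0,0],"angular":[0,0,0]},
    {"travel":[0.003,0,0],"angular":[0,0,0]},
    {"travel":[0.004,0,0],"angular":[0,0,0]},
    {"travel":[0.004,0,0],"angular":[0,0,0]},
    {"travel":[0.005,0,0],"angular":[0,0,0]},
    {"travel":[0.005,0,0],"angular":[0,0,0]},
  ],
)

```text
time: 8.25
tool_pos: [630.5, 272.8, 64.5]
orientation: [-0.02, 0.022, 0.708, -0.706]
force: [-2.2, -0.4, 0.3]
gripper_width: 0.3
```

Emit:
drive_tool(
  targets=[
    {"travel":[0.001,0,0],"angular":[0,0,0]},
    {"travel":[0.0015,0,0],"angular":[0,0,0]},
    {"travel":[0.002,0,0],"angular":[0,0,0]},
    {"travel":[0.0025,0,0],"angular":[0,0,0]},
    {"travel":[0.003,0,0],"angular":[0,0,0]},
    {"travel":[0.003,0,0],"angular":[0,0,0]},
    {"travel":[0.0035,0,0],"angular":[0,0,0]},
    {"travel":[0.0035,0,0],"angular":[0,0,0]},
  ],
)

```text
time: 9.25
tool_pos: [631.4, 272.9, 64.3]
orientation: [-0.022, 0.02, 0.707, -0.706]
force: [-15.9, -1.9, 6.8]
gripper_width: -0.2
```

Run:
```python
from h import *
p,d=capture("side");cv2.imwrite("pics/s4.png",p[:,:,::-1]);np.save("s4.npy",d)
s=state();print(s["tool_pos"],s["force"],s["moment"],s["time"])
crop("s","pics/s4.png",95,265,305,425,3.8,"pics/s4c.png")
```

```text
[631.40861245 272.8880341   64.28310683] [-14.51051457  -1.05839498   6.68018211] [-0.21259672  2.4753601  -0.01203465] 9.3
```

View pics/s4c.png

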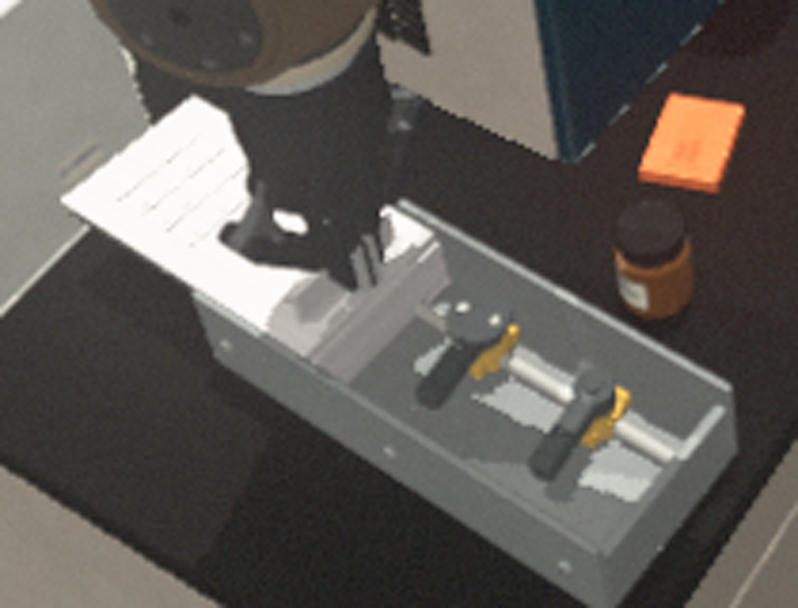

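At the stop, the force rose to 15 N. Backing off and rising to re-measure.

Emit:
drive_tool(
  targets=[
    {"travel":[-0.004,0,0],"angular":[0,0,0]},
    {"travel":[-0.012,0.001,0],"angular":[0,0,0]},
    {"travel":[-0.022,0.001,0.01],"angular":[0,0,0]},
    {"travel":[-0.03,0.002,0.03],"angular":[0,0,0]},
    {"travel":[-0.03,0.002,0.05],"angular":[0,0,0]},
    {"travel":[-0.03,0.002,0.06],"angular":[0,0,0]},
    {"travel":[-0.03,0.002,0.06],"angular":[0,0,0]},
    {"travel":[-0.03,0.002,0.06],"angular":[0,0,0]},
  ],
)

```text
time: 10.3
tool_pos: [601.2, 274.8, 123.9]
orientation: [-0.022, 0.02, 0.707, -0.707]
force: [0.1, -0.3, 0.7]
gripper_width: -0.1
```

Run:
```python
from h import *
for n in("side","top"):
    p,d=capture(n);cv2.imwrite(f"pics/{n}5.png",p[:,:,::-1]);np.save(f"{n}5.npy",d)
s=state();print(s["tool_pos"],s["force"],s["time"])
crop("s","pics/side5.png",140,295,300,415,5,"pics/s5c.png")
crop("s","pics/top5.png",130,170,290,310,4.2,"pics/t5c.png")
```

```text
[601.20451337 274.72660187 123.54783552] [-0.4880215  -0.16783742  0.34516481] 10.4
```

View pics/s5c.png

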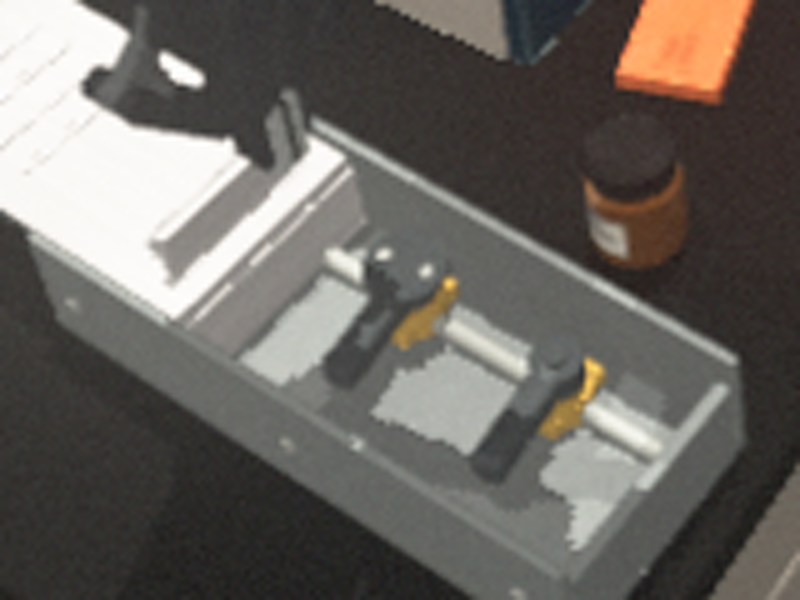

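View pics/t5c.png

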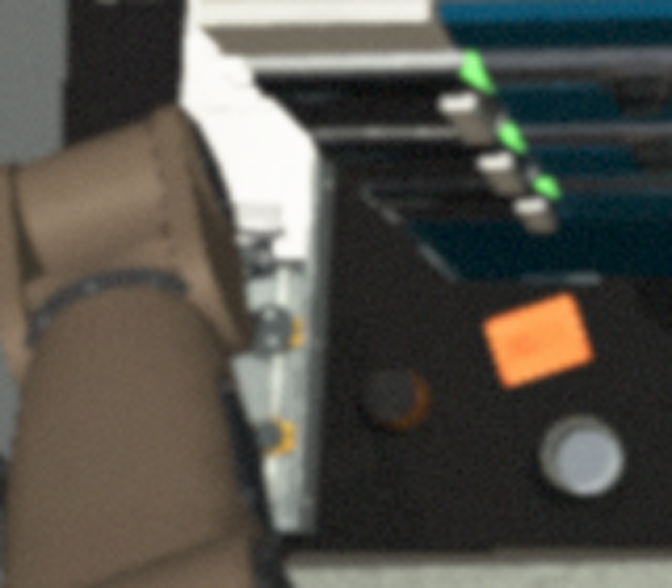

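Run:
```python
from h import *
p=cv2.imread("pics/side5.png")[330:400,195:275]
p=cv2.convertScaleAbs(p,alpha=1.8,beta=10)
cv2.imwrite("pics/s5d.png",cv2.resize(p,None,fx=8,fy=8,interpolation=cv2.INTER_CUBIC))
```

```text
(no output)
```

View pics/s5d.png

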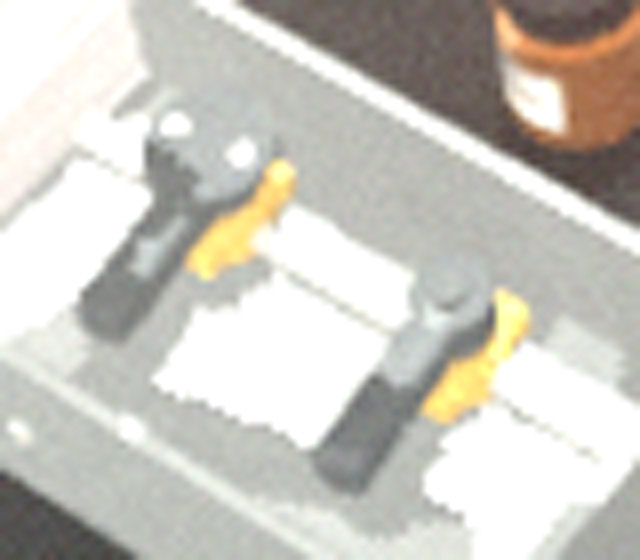

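Run:
```python
from h import *
g=lambda x,y:(195+x/8-.5,330+y/8-.5)
print("disc",atz("side",*g(212,143),46))
print("plain nut/hub",atz("side",*g(450,280),44))
for nm,pose in(("a",(611,273.5,-1.628)),("b",(614,273.5,-1.628))):
    print(nm,b2w([(25,-40,46),(25,-118,44)],pose))
    im=cv2.imread("pics/s5d.png")
    def dr(pts,col):
        uv=(proj("side",b2w(pts,pose))-[195,330]+.5)*8
        cv2.polylines(im,[uv.round().astype(int)],True,col,1)
    t=np.linspace(0,2*np.pi,40)
    dr(np.c_[25+18*np.cos(t),-40+18*np.sin(t),0*t+46],(0,0,255))
    dr([(50,-180,60),(50,10,60),(50,10,48),(-50,10,48),(-50,-180,60)],(255,0,0))
    dr([(55,-187,60),(55,10,60)],(255,0,255))
    for y0,a in((-40,.12),(-118,.12)):
        R=np.array([[-np.cos(a),-np.sin(a)],[np.sin(a),-np.cos(a)]]) # cols: dir, normal
        d=np.array([-np.cos(a),-np.sin(a)]);nrm=np.array([-d[1],d[0]])
        for z in(42,28):
            dr([(*(np.array([25,y0])+d*r+nrm*w),z) for r,w in((14,7),(52,7),(52,-7),(14,-7))],(0,200,0))
    cv2.imwrite(f"pics/ov_{nm}.png",im)
```

```text
disc [571.62575836 249.38941267  46.        ]
plain nut/hub [495.76508102 251.80597669  44.        ]
a [[569.63611534 250.82779133  46.        ]
 [491.76369869 255.28724483  44.        ]]
b [[572.63611534 250.82779133  46.        ]
 [494.76369869 255.28724483  44.        ]]
```

View pics/ov_b.png

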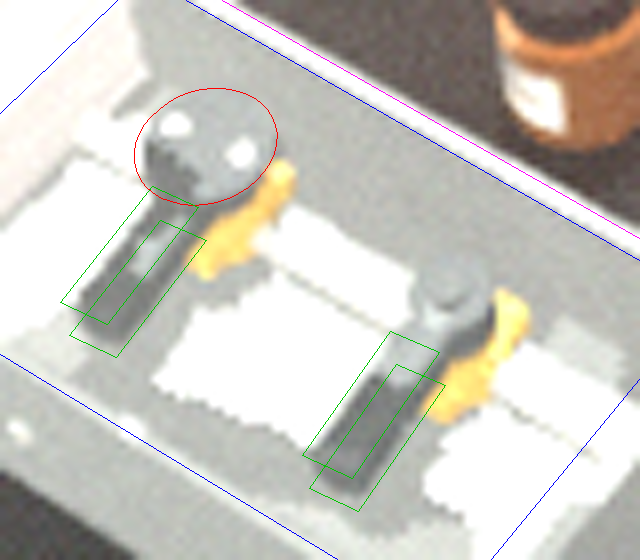

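Both scene views agree: the cover edge is flush with the deck and the marked lever is the far one, at about 0.12 rad. The pivot is at about (573, 250). The plan is to descend between the lever and the deck at box (−13, −11) with the tip at z ≈ 29, which is above the base and pipe and overlaps the lever.

Emit:
drive_tool(
  targets=[
    {"travel":[0.003,0.0115,0],"angular":[0,0,0]},
    {"travel":[0.003,0.0115,-0.015],"angular":[0,0,0]},
    {"travel":[0.003,0.0115,-0.035],"angular":[0,0,0]},
    {"travel":[0.003,0.0115,-0.055],"angular":[0,0,0]},
    {"travel":[0.003,0.0115,-0.07],"angular":[0,0,0]},
    {"travel":[0.003,0.0115,-0.07],"angular":[0,0,0]},
    {"travel":[0.003,0.0115,-0.07],"angular":[0,0,0]},
    {"travel":[0.003,0.0115,-0.07],"angular":[0,0,0]},
  ],
)

```text
time: 11.4
tool_pos: [604.6, 286.3, 54.4]
orientation: [-0.022, 0.02, 0.707, -0.706]
force: [-0.8, 0.6, 1.1]
gripper_width: -0.3
```

Run:
```python
from h import *
p,d=capture("side");cv2.imwrite("pics/s6.png",p[:,:,::-1]);np.save("s6.npy",d)
s=state();print(s["tool_pos"],s["force"],s["joints"],s["time"])
crop("s","pics/s6.png",165,305,265,405,7,"pics/s6c.png")
```

```text
[604.47063601 286.34384922  54.30631265] [ 0.15102673 -1.06822243  1.04954363] [0.34294401 0.75063782 1.58730117 0.00276756 0.80625828 1.97150186] 11.45
```

View pics/s6c.png

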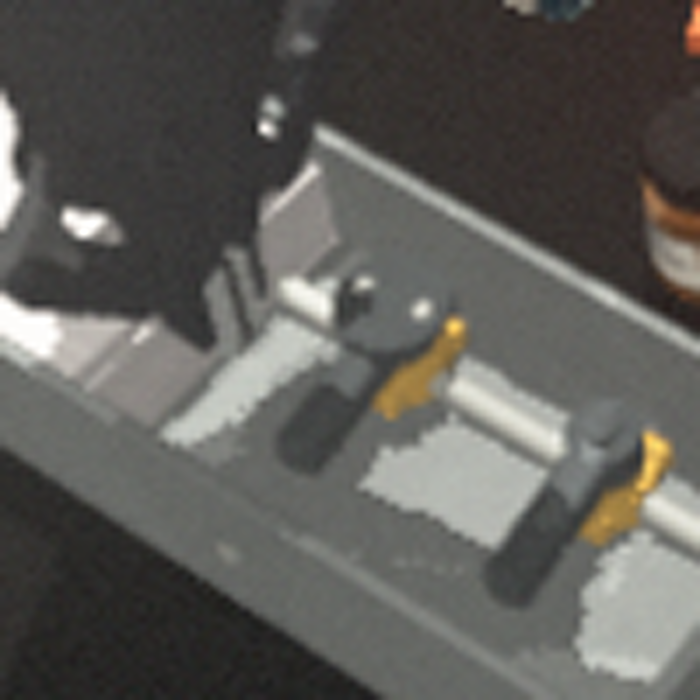

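Run:
```python
from h import *
pose=(614.5,272.5,-1.628)
def tcp(a,r=38,n=18.5):
    return b2w([(25-r*np.cos(a)-n*np.sin(a),-40-r*np.sin(a)+n*np.cos(a),29)],pose)[0]
for a in range(0,97,6): print(a,tcp(np.radians(a)).round(1))
```

```text
0 [593.8 286.7  29. ]
6 [589.8 288.7  29. ]
12 [585.7 290.2  29. ]
18 [581.4 291.3  29. ]
24 [577.  291.9  29. ]
30 [572.6 292.1  29. ]
36 [568.2 291.8  29. ]
42 [563.8 291.   29. ]
48 [559.5 289.8  29. ]
54 [555.4 288.2  29. ]
60 [551.5 286.1  29. ]
66 [547.8 283.7  29. ]
72 [544.4 280.9  29. ]
78 [541.4 277.7  29. ]
84 [538.6 274.2  29. ]
90 [536.3 270.5  29. ]
96 [534.3 266.5  29. ]
```

Emit:
drive_tool(
  targets=[
    {"travel":[0,0,-0.005],"angular":[0,0,0]},
    {"travel":[0,0,-0.011],"angular":[0,0,0]},
    {"travel":[0,0,-0.017],"angular":[0,0,0]},
    {"travel":[0,0,-0.022],"angular":[0,0,0]},
    {"travel":[0,0,-0.025],"angular":[0,0,0]},
    {"travel":[0,0,-0.025],"angular":[0,0,0]},
    {"travel":[0,0,-0.025],"angular":[0,0,0]},
    {"travel":[0,0,-0.025],"angular":[0,0,0]},
  ],
)

```text
time: 12.45
tool_pos: [604.6, 286.4, 29.5]
orientation: [-0.022, 0.02, 0.707, -0.706]
force: [-1.0, -0.3, 1.2]
gripper_width: -0.3
```

Run:
```python
from h import *
p,d=capture("side");cv2.imwrite("pics/s7.png",p[:,:,::-1]);np.save("s7.npy",d)
s=state();print(s["tool_pos"],s["force"],s["time"])
crop("s","pics/s7.png",165,305,265,405,7,"pics/s7c.png")
```

```text
[604.56229049 286.38701148  29.52969859] [-0.10910564 -0.52081185 -1.06413812] 12.5
```

View pics/s7c.png

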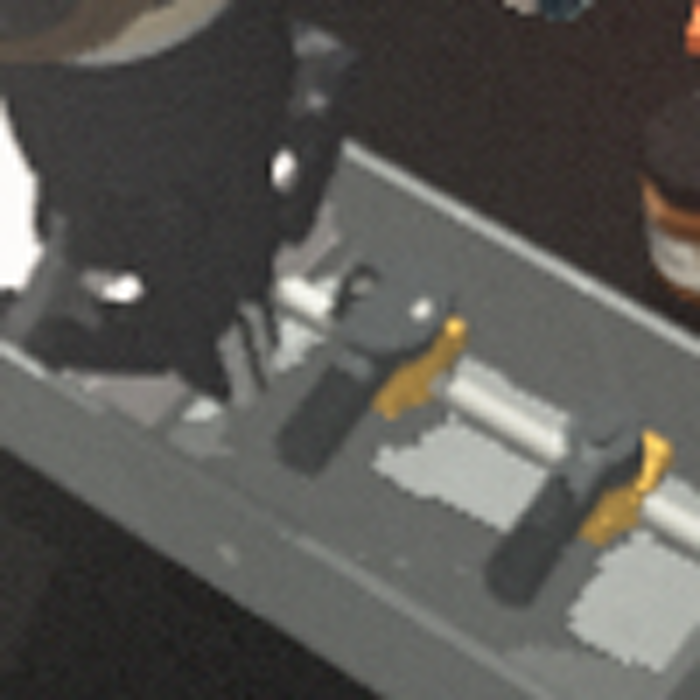

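Emit:
drive_tool(
  targets=[
    {"travel":[-0.005,0.0005,0],"angular":[0,0,2]},
    {"travel":[-0.01,0.0015,0],"angular":[0,0,4]},
    {"travel":[-0.0148,0.0023,0],"angular":[0,0,6]},
    {"travel":[-0.0189,0.0038,0],"angular":[0,0,12]},
    {"travel":[-0.0232,0.0049,0],"angular":[0,0,18]},
    {"travel":[-0.0276,0.0055,0],"angular":[0,0,24]},
    {"travel":[-0.032,0.0057,0],"angular":[0,0,30]},
    {"travel":[-0.0364,0.0054,0],"angular":[0,0,36]},
  ],
)

```text
time: 13.5
tool_pos: [568.5, 291.9, 29.7]
orientation: [0.2, -0.201, 0.678, -0.678]
force: [3.1, -0.3, -2.0]
gripper_width: 0.2
```

Run:
```python
from h import *
p,d=capture("side");cv2.imwrite("pics/s8.png",p[:,:,::-1]);np.save("s8.npy",d)
s=state();print(s["tool_pos"],s["force"],s["moment"],s["time"])
crop("s","pics/s8.png",165,305,265,405,7,"pics/s8c.png")
```

```text
[567.93671345 291.90797305  29.70364494] [ 1.41307145  0.63659283 -0.49464128] [ 0.02518587 -0.16830917  0.03638864] 13.55
```

View pics/s8c.png

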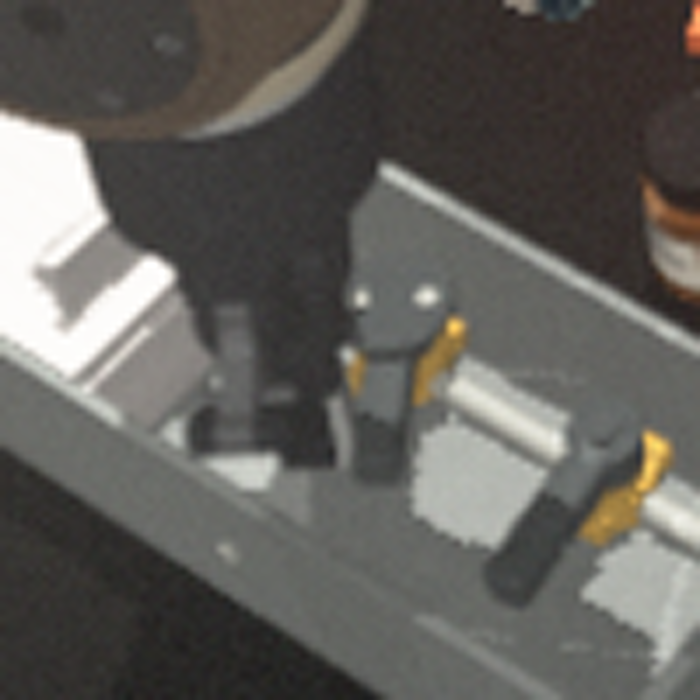

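Emit:
drive_tool(
  targets=[
    {"travel":[-0.0042,-0.0009,0],"angular":[0,0,6]},
    {"travel":[-0.0085,-0.0021,0],"angular":[0,0,12]},
    {"travel":[-0.0126,-0.0037,0],"angular":[0,0,18]},
    {"travel":[-0.0165,-0.0058,0],"angular":[0,0,24]},
    {"travel":[-0.0202,-0.0082,0],"angular":[0,0,30]},
    {"travel":[-0.0236,-0.011,0],"angular":[0,0,36]},
    {"travel":[-0.0266,-0.0142,0],"angular":[0,0,42]},
    {"travel":[-0.0294,-0.0177,0],"angular":[0,0,48]},
  ],
)

```text
time: 14.55
tool_pos: [538.7, 274.5, 29.9]
orientation: [-0.46, 0.461, -0.536, 0.537]
force: [2.0, 2.5, -1.7]
gripper_width: 0.1
```

Run:
```python
from h import *
p,d=capture("side");cv2.imwrite("pics/s9.png",p[:,:,::-1]);np.save("s9.npy",d)
s=state();print(s["tool_pos"],s["force"],s["moment"],s["time"])
crop("s","pics/s9.png",165,305,265,405,7,"pics/s9c.png")
```

```text
[538.33679588 274.12743928  29.84132967] [ 1.48372866  1.27395281 -0.13359893] [ 0.19936669 -0.19250329  0.01756507] 14.6
```

View pics/s9c.png

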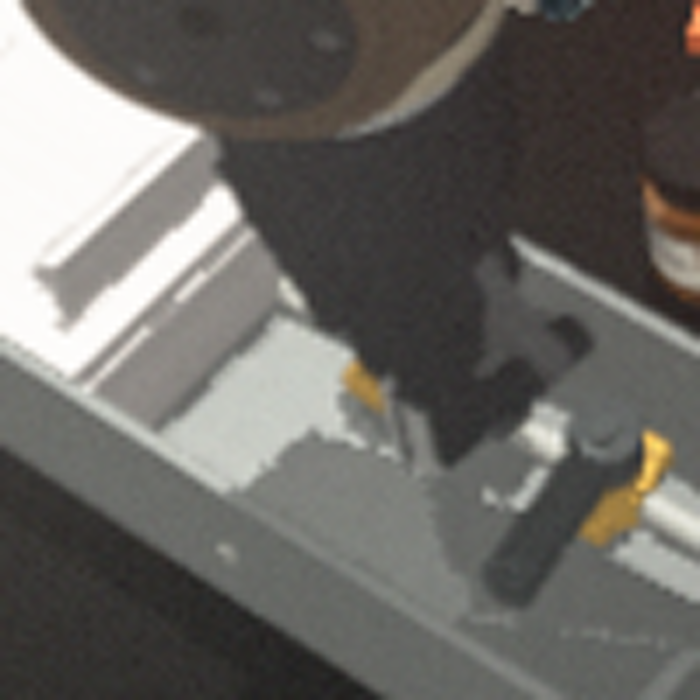

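Emit:
drive_tool(
  targets=[
    {"travel":[-0.0007,-0.0012,0],"angular":[0,0,2]},
    {"travel":[-0.0014,-0.0024,0],"angular":[0,0,4]},
    {"travel":[-0.0021,-0.0037,0],"angular":[0,0,6]},
    {"travel":[-0.0021,-0.0045,0],"angular":[0,0,6]},
    {"travel":[-0.0021,-0.005,0],"angular":[0,0,6]},
    {"travel":[-0.0021,-0.0055,0],"angular":[0,0,6]},
    {"travel":[-0.0021,-0.006,0],"angular":[0,0,6]},
    {"travel":[-0.0021,-0.006,0],"angular":[0,0,6]},
  ],
)

```text
time: 15.6
tool_pos: [536.1, 269.6, 29.9]
orientation: [-0.489, 0.489, -0.511, 0.511]
force: [-2.0, 14.1, -1.0]
gripper_width: -0.2
```

Run:
```python
from h import *
p,d=capture("side");cv2.imwrite("pics/s10.png",p[:,:,::-1])
s=state();print(s["tool_pos"],s["force"],s["moment"],s["joints"],s["time"])
crop("s","pics/s10.png",165,305,265,405,7,"pics/s10c.png")
```

```text
[536.07780272 269.63324777  29.94295137] [-2.35078485 14.35733281 -1.28623784] [ 2.37018052  0.38677413 -0.09716937] [3.55900615e-01 7.14485683e-01 1.78447208e+00 3.14446159e-04
 6.42117851e-01 3.98905335e-01] 15.65
```

View pics/s10c.png

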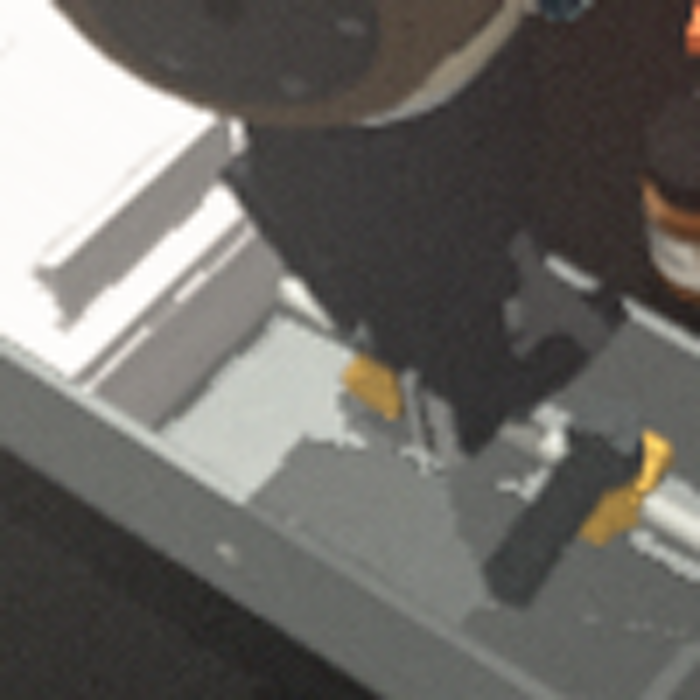

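The force rose to 14 N at about 90°, so the lever is at its stop. I'll back off sideways, then lift clear.

Emit:
drive_tool(
  targets=[
    {"travel":[0.0005,0.004,0],"angular":[0,0,0]},
    {"travel":[0.001,0.01,0],"angular":[0,0,0]},
    {"travel":[0.001,0.014,0.003],"angular":[0,0,0]},
    {"travel":[0.001,0.014,0.02],"angular":[0,0,0]},
    {"travel":[0.001,0.014,0.06],"angular":[0,0,0]},
    {"travel":[0.001,0.014,0.11],"angular":[0,0,0]},
    {"travel":[-0.02,0.03,0.16],"angular":[0,0,0]},
    {"travel":[-0.04,0.05,0.2],"angular":[0,0,0]},
  ],
)

```text
time: 16.65
tool_pos: [495.6, 319.5, 233.3]
orientation: [-0.49, 0.488, -0.511, 0.511]
force: [0.6, 0.1, -0.5]
gripper_width: -0.1
```

Run:
```python
from h import *
for n in("side","top"):
    p,d=capture(n);cv2.imwrite(f"pics/{n}11.png",p[:,:,::-1]);np.save(f"{n}11.npy",d)
s=state();print(s["tool_pos"],s["force"],s["time"])
crop("s","pics/side11.png",140,285,320,420,4.4,"pics/s11c.png")
crop("s","pics/top11.png",130,170,290,310,4.2,"pics/t11c.png")
```

```text
[495.67050535 321.38325772 235.70777415] [ 0.88803514 -0.85170418  0.12671071] 16.75
```

View pics/s11c.png

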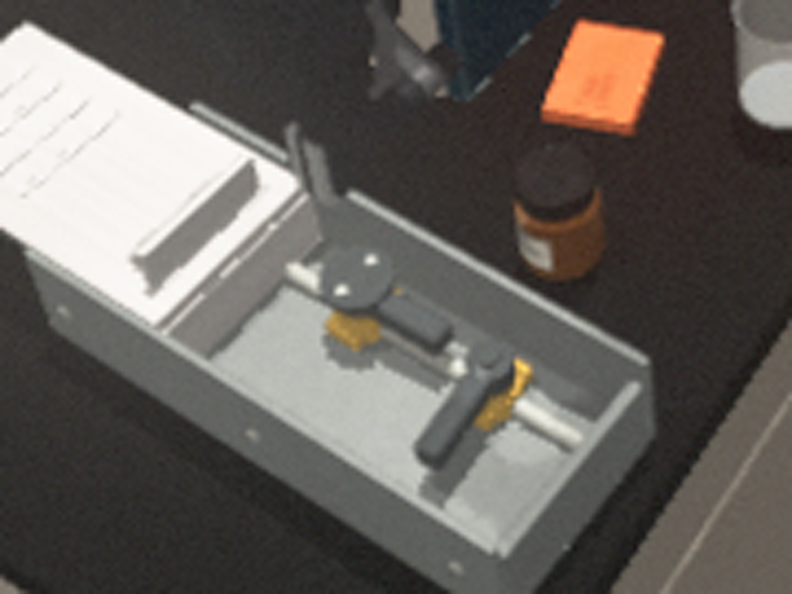

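View pics/t11c.png

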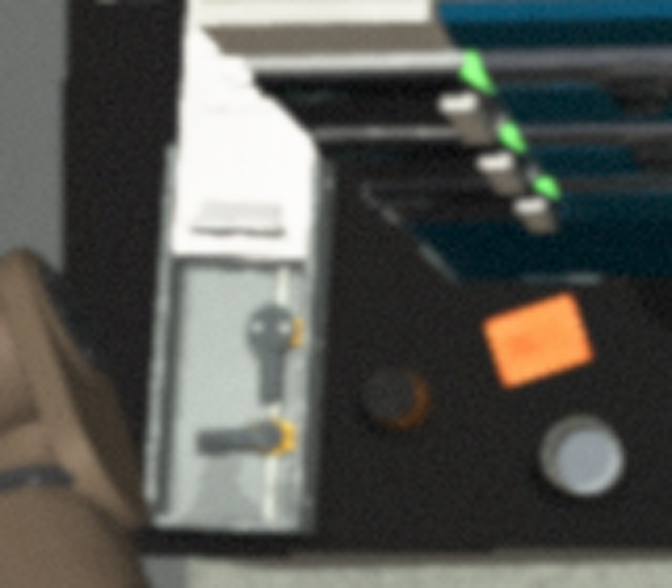

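Run:
```python
from h import *
for n,(a,b,c,d) in(("top",(180,235,205,275)),("side",(205,335,250,375))):
    p=cv2.convertScaleAbs(cv2.imread(f"pics/{n}11.png")[b:d,a:c],alpha=1.5)
    cv2.imwrite(f"pics/{n}11e.png",cv2.resize(p,None,fx=14,fy=14,interpolation=cv2.INTER_CUBIC))
```

```text
(no output)
```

View pics/top11e.png

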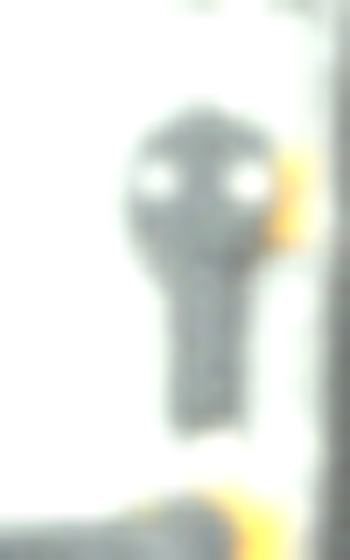

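View pics/side11e.png

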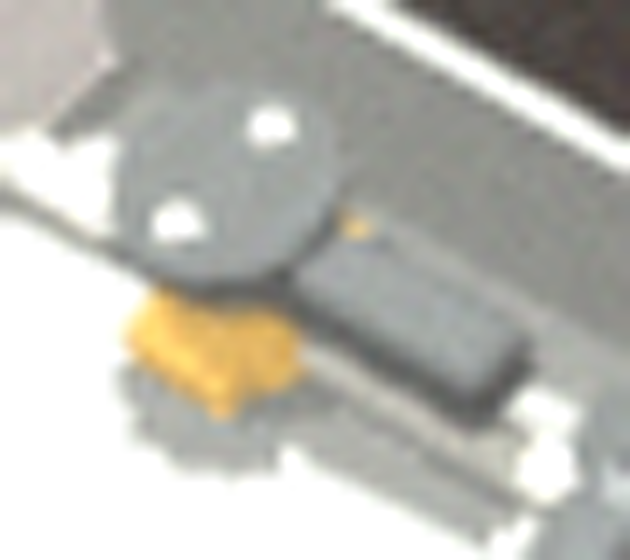

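Run:
```python
from h import *
g=lambda x,y:(180+x/14-.5,235+y/14-.5)
h=lambda x,y:(205+x/14-.5,335+y/14-.5)
th=-1.628
def ang(A,B):
    v=(B-A)[:2]; return np.degrees(np.arctan2(v[1],v[0])-th)%360-180
A,E=atz("top",*g(203,185),46),atz("top",*g(206,430),42); print(A,E,np.linalg.norm(E-A),"top joint deg",ang(A,E))
A,E=atz("side",*h(225,188),46),atz("side",*h(492,372),42); print(A,E,np.linalg.norm(E-A),"side joint deg",ang(A,E))
# edges of lever top in side view: left-top edge and right edge; compare with box wall inner edge
for a,b in(((300,283),(465,392)),((385,228),(520,330))): print(ang(atz("side",*h(*a),42),atz("side",*h(*b),42)))
```

```text
[571.95022998 252.03119073  46.        ] [518.45962942 251.98686776  42.        ] 53.63996935411137 top joint deg 93.32500501986055
[571.5175092  250.89636534  46.        ] [520.71393117 255.14267509  42.        ] 51.13740985834375 side joint deg 88.4996878523699
87.66578342699319
83.9818758315335
```

Both stops were confirmed by force, and the pictures agree. Handing in.

```bash
python3 -c "
from station import *
print(finish_job()); print(state()['time'])"
```

```text
the job is handed in; nothing more can be done
None
the job is handed in; nothing more can be done
```

The cover is fully open, the marked lever is turned to its shut stop, and I handed the job in at about 16.8 s. I worked only by pushing, with the fingers shut, and the arm was clear of everything at the end.

**Cover:** I pushed it by its lip, which took about 2 N until it met its stop at roughly 15 N. In the last pictures it lies flat, with its near end level with the deck edge.

**Marked lever:** this was the far valve, the one with the disc. I pushed it round in an arc, turning the fingers with it, and it took about 2–3 N until its stop, where the force rose to about 14 N. It now lies along the box, pointing to the robot.

**Left alone:** in the last pictures the plain lever is still in its open position, and the jar, orange block and beaker near the box look unmoved. I did not check the things further right (white-capped jar, tape roll, screwdriver) again; the arm kept to its planned clearances.

**Disagreements:**
- **Lever angle:** the picture measurements spread from 84° to 93°, which is about what such small crops allow. I relied on the rise in force for the stop.
- **Box position:** the cover met its stop about 4–5 mm farther on than my camera estimate of the box had predicted. I moved the box estimate 3.5 mm before pushing the lever.

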